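Clip a sample vial onto the tube rotator

TASK

Load the vial that lies loose on the worktop onto the tube rotator: snap it sideways into the empty pair of spring clips of its own size on the carrier, fully home in both clips and with its ends overhanging the pair about equally. Leave the vial that is already loaded seated in its clips and do not disturb the other things on the worktop.

Things in the scene. Friction and masses are not known exactly. Their poses are not given: they have to be found in the camera images.
- vial_mid (a point): The vial to load: white lidded plastic vial, a plain cylinder 33 mm in diameter and 85 mm long, 20 to 45 g, lying loose on the bare worktop at the right, free to roll. The point is its centre, on the axis, 16.5 mm above what it lies on. Own y axis: along the cylinder (level at the start); x and z turn as it rolls. Either end may face either way.
- clip_free_seat (a point): Empty clip pair for 33 mm vials on the carrier: two C-shaped steel spring clips 62 mm apart (centres), each 9 mm wide. Point: where a seated vial's centre lies, 137 mm above the worktop. x: along the vial, level; y: across; z: up. Lips flare to 36 mm wide 18 mm above the point, throat 27 mm; a vial pressed straight down snaps in at some 5 to 10 N. Between the clips only the plate, 27 mm below.
- clip_used_seat (a point): Second clip pair of the same size, holding the vial that is already loaded. Point and axes as for clip_free_seat. The three pairs stand side by side on the carrier, 85 mm apart along the carrier, in any order.
- clip_small_seat (a point): Third clip pair, the same make but for thin tubes of 16 mm; it stays empty, the 33 mm vial does not fit. Point: centre of such a tube, 18.5 mm above the carrier plate; axes as for clip_free_seat.
- vial_loaded_mid (a point): Centre of the vial that is already loaded, the same kind as the loose one, lying in its clip pair. y: along the cylinder.
- rotator: Tube rotator, fixed, switched off, carrier level. Origin: on the worktop below the middle of the dark carrier plate (92 x 264 mm, top at z = 110 mm, long side along own y). White base 150 x 353 x 38 mm; bearing post at y = -154 mm, top 120 mm; grey motor box at y = 147 to 192 mm, 136 mm high. Back right, 0.1 m behind the vial, a lamp's arm rises from the worktop's edge to 0.5 m, leaning away.
- glue_bottle: Small white bottle with a blue nozzle, 38 mm wide, 86 mm high, standing on the worktop; bystander. Origin: centre of its underside.
- jar_low: Glass jar with a black screw lid, 60 mm wide, 86 mm high; bystander. Origin: centre of its underside.

How it is judged (in metres and radians):
At the end, for the whole second after the job is handed in: The loose vial lies in the empty clip pair of its size, its centre within 3 mm of the seat in height and sideways and within 6.5 mm along the axis, parallel to the pair within 0.08 rad; the vial already loaded is within 8 mm of its own seat (z of vial_mid in the frame of clip_free_seat between -0.003 and 0.003 m and y of vial_mid in the frame of clip_free_seat between -0.003 and 0.003 m and x of vial_mid in the frame of clip_free_seat between -0.0065 and 0.0065 m and angle between the y axis of vial_mid and the x axis of clip_free_seat, either way round below 0.08 rad and distance between vial_loaded_mid and clip_used_seat below 0.008 m); the robot touches nothing.
It fails at once if the glue bottle or the jar is shifted by more than 3 cm (distance of any of glue_bottle, jar_low from where it was at the start of the episode above 0.03 m).
It also fails if it takes over 32 s, if anything falls off the work surface, if the arm or the gripper's body presses on something with over 40 N, if the wrist force passes 120 N, or if a joint passes its speed limit or range.

ROBOT

A 6-joint arm with a two-finger parallel gripper is mounted at the origin on the work surface; the furniture and walls round the work are solid. World frame = base frame: x ahead of the robot, y to its left, z up, the work surface at z = 0. Lengths are in mm, angles in degrees, forces in N, time in s.
With the tool pointing down it reaches from about 275 to 850 mm from the base axis. Payload 19 kg.
Tool frame: the origin (TCP) lies at the very end of the fingers, on their centre line; the grasp point (between the pads) lies 19 mm behind it; z points along the fingers, y is the line along which they close (so a half turn about z gives the same grasp; the last joint's range is limited). The gripper opens to 85 mm and grips with 20 to 120 N. Pads are 22 mm wide; open, the fingers measure 114 mm over their backs; the gripper's body (76 mm by 85 mm) begins 54 mm behind the grasp point. The pads swing forward as they close: fully open they stand 13 mm farther back than shut.
Start: joints at [55.863, 8.623, 82.357, -0, 89.026, -7.678], TCP at [256.196, 514.737, 231.267] pointing down, gripper open.
Joint ranges: [-160.23, 160.23], [-39.13, 120.54], [6.94, 153.29], [-79.49, 259.48], [9.18, 160.14], [-161.06, 161.06]. Speed limits (degrees/s): [108.29, 108.29, 127.2, 172.46, 172.46, 172.46].

INTERFACE

Orientations are given as [roll, pitch, yaw] about the fixed x, y, z axes, in that order (R = Rz(yaw) Ry(pitch) Rx(roll)).
In Python, from cell import bot gives the robot as it stands. The module is installed in compiled form; this text tells all that it offers.
- The arm moves only by the tool arm_command, never from a script. Its argument "motion" is a list of rows, each an object of numbers: "dx", "dy", "dz": the shift along the tool's x, y, z in cm; "roll": the turn about the tool's z in rad; "claw": the opening, from 0 (shut) to 1 (fully open). In form: [{"dx": .., "dy": .., "dz": .., "roll": .., "claw": ..}, ...]. A call has 1 to 10 rows; each row is the pose to reach, as a shift and turn from the pose commanded when the call began, along the tool's axes at that moment; what a row does not reach only later rows make up. A row lasts 1/8 s, in which the tool goes at most 62.5 mm and 10.7 degrees, less where a joint would pass 70% of its speed; a pose out of reach is approached as far as the arm can. A call with a gripper value outside its range is refused whole. The fingers move at their own pace and stop on an object; the grip force is fixed at half the most. Time passes only in rows, so rows that repeat a pose let the fingers close. It gives the time, the measured TCP pose, the force, the opening and the grip force at its end, in the units of the state.
- bot.sense(): the state, without advancing time (a new reading comes with each control period).
- bot.read_camera(name): name is "scene" or "side" or "wrist"; returns a dict with "pixels" (400x640x3 uint8, red, green, blue), "camera_matrix" (3x3 intrinsics, pixels), "dist_coeffs" ([k1, k2, p1, p2, k3] as OpenCV has them; the pictures are not rectified), "pose" (4x4, takes a point from camera to world coordinates). Camera axes: x right, y down, z forward; pixel columns grow to the right and rows downward; lengths in mm; the calibration is good to about 2 mm. A picture is of the moment at which its call begins. There is no depth.
- bot.job_done(): hands the job in; it is judged then, once.
The state is a dict: "clock": time; "joint_positions": joint angles; "qd": joint speeds; "joint_efforts": joint torques, N m; "ee_pos": TCP position; "tcp_rot": TCP orientation; "force": force on the tool from outside, world axes, zero at the start; "torque": the same for the moment, N m; "gripper_width": finger opening in mm; "gripper_force": force on a finger pad.
Only numpy, scipy, OpenCV 4.12 (cv2) and the standard library are available. Lean on these libraries where they do the work, as an engineer would, in place of code of your own. Each camera call takes 0.05 s, during which the arm holds its last target. There are 200 camera calls.

## Working session

There is one attempt and no reset: what is moved stays moved. The work goes in short steps, Python scripts to look and compute and a tool call to move; the robot and the scene stay as the last step left them, time stands still between calls to the robot, and variables do not carry over. Pictures are saved under pics/ and viewed, at most 10 in all, crops included, and the job is handed in when it is done.

Besides the shell and the picture viewer there is one more tool, called after "Emit:" by a JSON object that holds its "op" and its "data", one argument or row to a line. arm_command: Moves the arm, as the interface text tells. Its arguments: {"type":"object","properties":{"motion":{"type":"array"}},"required":["motion"]}

```bash
mkdir -p pics
cat > h.py <<'E'
import numpy as np, cv2, pickle
from cell import bot
def snap(n,tag):
    d=bot.read_camera(n); pickle.dump(d,open(f'pics/{tag}.pkl','wb')); cv2.imwrite(f'pics/{tag}.png',d['pixels'][:,:,::-1]); return d
def load(tag): return pickle.load(open(f'pics/{tag}.pkl','rb'))
def ray(d,uv):
    p=cv2.undistortPoints(np.array([[uv]],float),np.array(d['camera_matrix']),np.array(d['dist_coeffs']))[0,0]
    T=np.array(d['pose']); return T[:3,3],T[:3,:3]@np.array([p[0],p[1],1])
def onz(d,uv,z):
    o,r=ray(d,uv); return o+r*(z-o[2])/r[2]
def proj(d,P):
    T=np.linalg.inv(np.array(d['pose'])); R=T[:3,:3]
    return cv2.projectPoints(np.array(P,float).reshape(-1,3),cv2.Rodrigues(R)[0],T[:3,3],np.array(d['camera_matrix']),np.array(d['dist_coeffs']))[0][:,0]
E
python3 - <<'E'
from h import *
a=snap('scene','s0')['pixels'];b=snap('side','d0')['pixels'];c=snap('wrist','w0')
for t in('s0','d0','w0'):print(t,np.round(load(t)['pose'],2).tolist())
s=bot.sense();print(s['clock'],s['ee_pos'],s['tcp_rot'])
E
```

```text
s0 [[0.84, -0.27, 0.47, -65.48], [-0.55, -0.4, 0.74, -677.4], [-0.01, -0.88, -0.48, 558.77], [0.0, 0.0, 0.0, 1.0]]
d0 [[1.0, 0.01, -0.03, 400.15], [0.03, -0.45, 0.89, -801.99], [-0.0, -0.89, -0.45, 544.17], [0.0, 0.0, 0.0, 1.0]]
w0 [[0.45, 0.85, 0.29, 180.53], [0.9, -0.42, -0.15, 552.01], [0.0, 0.33, -0.95, 372.76], [0.0, 0.0, 0.0, 1.0]]
0.15 [256.1225603  514.60636986 230.84127227] [-1.79948142e+02 -6.21935374e-03  1.53540145e+02]
```

View pics/s0.png

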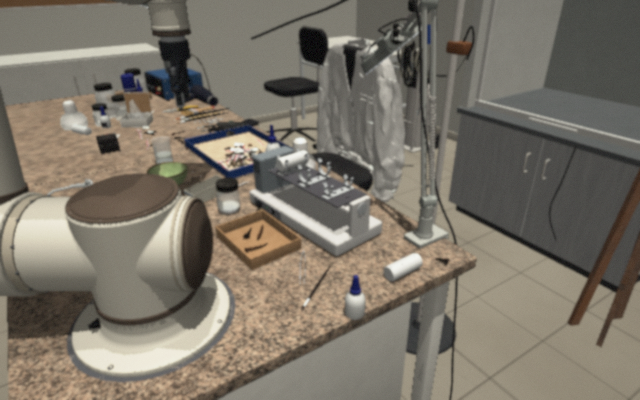

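View pics/d0.png

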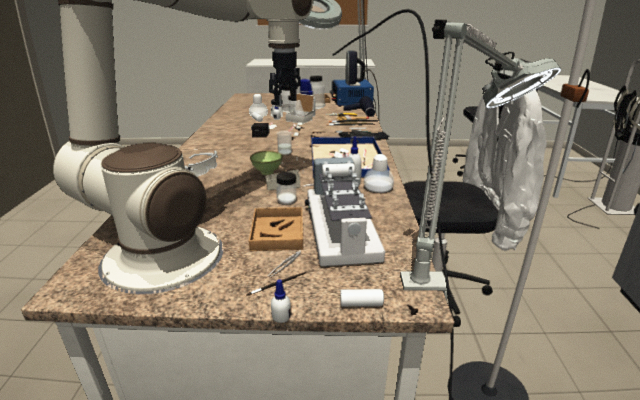

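The scene view shows the loose vial at about (403,267) and the rotator at about (315,195). In the side view the vial is at (362,298), the loaded vial at about (340,168) at the far (motor) end, and the bottle at (281,305). I'll enlarge both.

Run:
```python
from h import *
a=load('s0')['pixels'][135:290,240:430,::-1];b=load('d0')['pixels'][145:325,260:420,::-1]
cv2.imwrite('pics/s0c.png',cv2.resize(a,None,fx=4,fy=3.8,interpolation=cv2.INTER_CUBIC)[:600])
cv2.imwrite('pics/d0c.png',cv2.resize(b,(640,600) ,interpolation=cv2.INTER_CUBIC))
```

```text
(no output)
```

View pics/s0c.png

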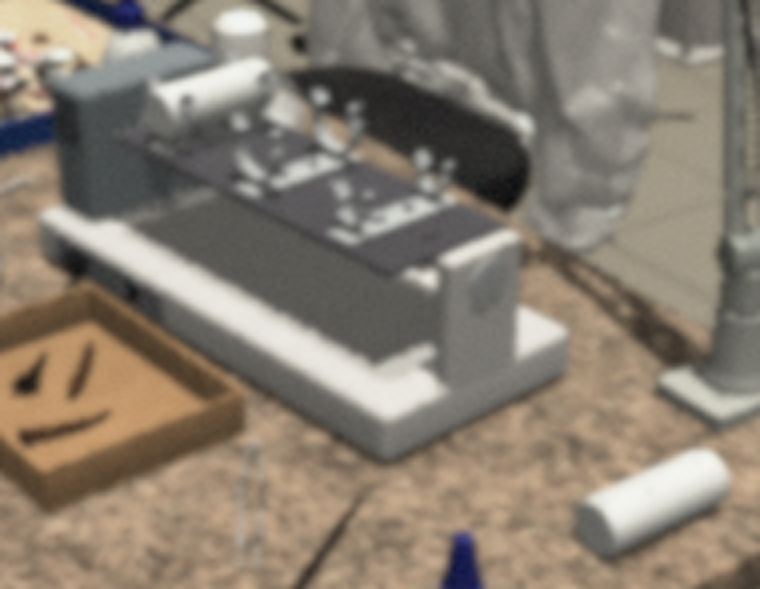

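View pics/d0c.png

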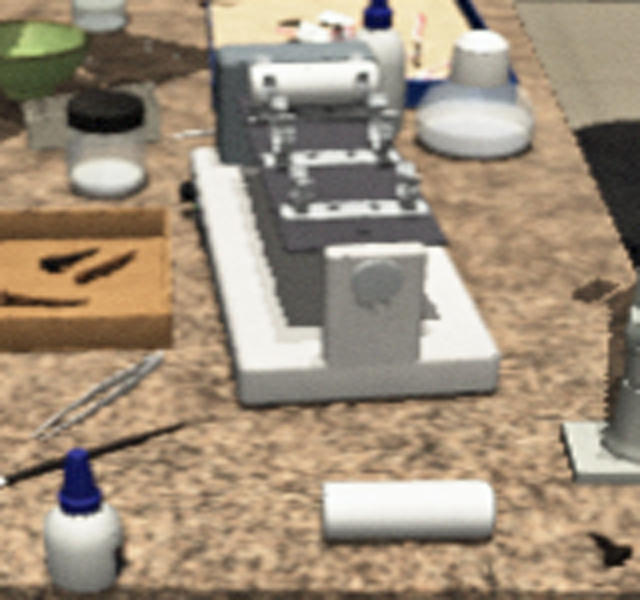

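```bash
cat > fit.py <<'E'
from h import *
from scipy.optimize import least_squares
s=load('s0');d=load('d0')
S=lambda x,y:(x/4+240-.4,y/3.8+135-.4); D=lambda x,y:(x/4+260-.4,y/3.3333+145-.4)
for n,uv,z in [('baseNLtop',D(238,372),38),('baseNRtop',D(497,355),38)]: print(n,onz(d,uv,z).round(1))
for n,uv,z in [('baseN-L top',S(388,425),38),('baseNR top',S(567,332),38),('baseFL',S(42,212),38)]: print('s',n,onz(s,uv,z).round(1))
for n,uv,z in [('NL',D(287,252),110),('NR',D(443,247),110)]: print('plate',n,onz(d,uv,z).round(1))
for n,uv,z in [('NL',S(390,277),110),('NR',S(507,212),110)]: print('plate s',n,onz(s,uv,z).round(1))
for n,uv,z in [('vial L',D(324,513),16.5),('vial R',D(494,513),16.5)]: print(n,onz(d,uv,z).round(1))
for n,uv,z in [('vialL',S(592,528),16.5),('vial R',S(717,475),16.5)]: print('s',n,onz(s,uv,z).round(1))
for n,uv,z in [('bottle',D(83,590),0),('jar',D(105,190),0),('lampbaseL',D(575,475),0)]: print(n,onz(d,uv,z).round(1))
for n,uv,z in [('loaded L',D(250,83),137),('R',D(367,80),137)]: print(n,onz(d,uv,z).round(1))
E
python3 fit.py
```

```text
baseNLtop [379.  -50.2  38. ]
baseNRtop [523.4 -26.7  38. ]
s baseN-L top [376.7 -48.6  38. ]
s baseNR top [521.6 -24.1  38. ]
s baseFL [337.5 302.6  38. ]
plate NL [404.9 -16.6 110. ]
plate NR [490.7  -7.8 110. ]
plate s NL [401.5 -14.5 110. ]
plate s NR [503.9  14.1 110. ]
vial L [ 424.4 -165.9   16.5]
vial R [ 508.3 -164.4   16.5]
s vialL [ 424.6 -160.5   16.5]
s vial R [ 510.7 -161.    16.5]
bottle [ 310.1 -216.5    0. ]
jar [270.2 293.9   0. ]
lampbaseL [ 558.6 -106.6    0. ]
loaded L [380.  211.6 137. ]
R [457.8 219.9 137. ]
```

Emit:
{"op": "arm_command", "data": {
  "motion": [
    {"dx": -2, "dy": -2, "dz": -2, "roll": -0.1, "claw": 1},
    {"dx": -6, "dy": -5.5, "dz": -4, "roll": -0.2, "claw": 1},
    {"dx": -10, "dy": -9, "dz": -6, "roll": -0.3, "claw": 1},
    {"dx": -14, "dy": -12.5, "dz": -6, "roll": -0.4, "claw": 1},
    {"dx": -18, "dy": -16, "dz": -6, "roll": -0.5, "claw": 1},
    {"dx": -22, "dy": -19.5, "dz": -6, "roll": -0.576, "claw": 1},
    {"dx": -26, "dy": -23, "dz": -6, "roll": -0.576, "claw": 1},
    {"dx": -29, "dy": -25.8, "dz": -6, "roll": -0.576, "claw": 1},
    {"dx": -31.1, "dy": -27.5, "dz": -6, "roll": -0.576, "claw": 1},
    {"dx": -31.1, "dy": -27.5, "dz": -6, "roll": -0.576, "claw": 1}
  ]
}}

```text
clock: 1.4
ee_pos: [412.5, 128.6, 291.1]
tcp_rot: [-180.0, -0.0, -173.6]
force: [0.3, 0.8, 0.1]
gripper_width: 85.5
gripper_force: 0.0
```

Run:
```python
from h import *
d=snap('wrist','w1')
s=bot.sense();print(s['clock'],s['ee_pos'],s['tcp_rot'],s['force'],s['qd'])
cv2.imwrite('pics/w1b.png',cv2.resize(d['pixels'][:,:,::-1],(800,500),interpolation=cv2.INTER_CUBIC))
```

```text
1.45 [412.14990528 129.51984008 291.12568489] [ 1.79997945e+02 -2.81638741e-02 -1.73556660e+02] [-0.69228132 -0.5430234  -0.34151304] [ 1.95867096 -0.25053445  0.03670436  0.23639965  0.11840361  0.65447752]
```

View pics/w1b.png

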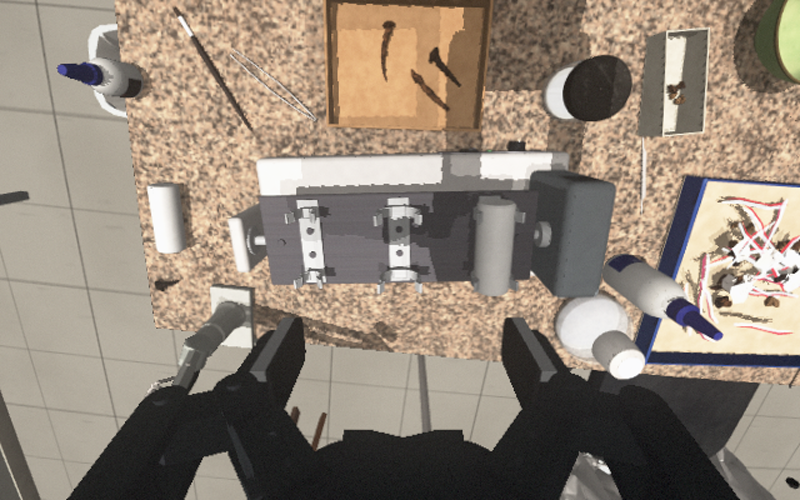

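The wrist view shows the small clip pair at (309,243), the wider empty pair in the middle at (399,245), the loaded vial at (493,245) and the loose vial at (168,217), in 1.25x pixels. The target is the middle pair. I'll enlarge the carrier.

Run:
```python
from h import *
a=load('w1')['pixels'][:,:,::-1][135:255,105:440]
b=cv2.resize(a[:, 85:285],(800,480),interpolation=cv2.INTER_CUBIC); cv2.imwrite('pics/w1c.png',b)
```

```text
(no output)
```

View pics/w1c.png

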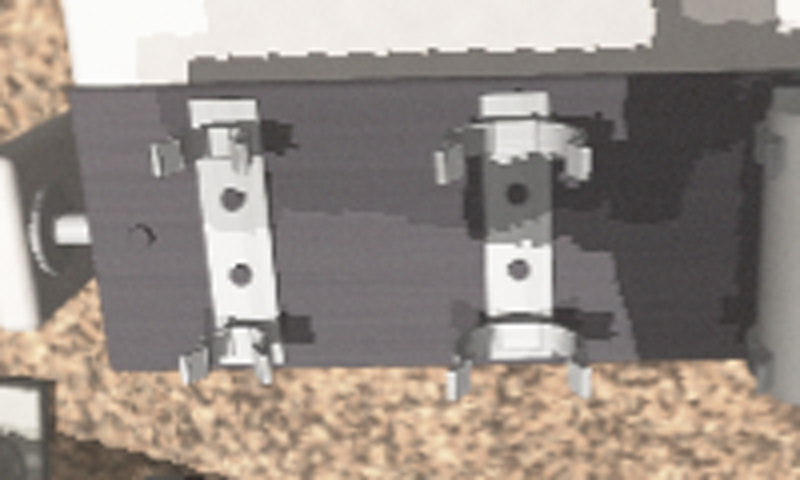

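Run:
```python
from h import *
w=load('w1'); W=lambda x,y:((x+.5)/4-.5+190,(y+.5)/4-.5+135)
def P(n,uv,z):
    p=onz(w,uv,z);print(n,p.round(1));return p
a=P('plate NL',W(72,87),110);b=P('plate NR',W(113,370),110);print(np.hypot(*(b-a)[:2]),np.degrees(np.arctan2(*(b-a)[1::-1])))
a=P('sc1',W(517,193),112);b=P('sc2',W(518,269),112);print((a+b)/2,np.degrees(np.arctan2(*(b-a)[1::-1])))
L=[P(n,W(*q),155) for n,q in [('tl',(443,165)),('tr',(583,163)),('bl',(458,381)),('br',(581,380))]]
print(np.mean(L,0)); 
t=(L[0]+L[1])/2;b=(L[2]+L[3])/2;print('axis',np.hypot(*(b-t)[:2]),np.degrees(np.arctan2(*(b-t)[1::-1])))
B=lambda x,y:(x*.8,y*.8)
a=P('vial in end',B(164,184),16.5);b=P('vial out',B(172,252),16.5)
print((a+b)/2,np.hypot(*(b-a)[:2]),np.degrees(np.arctan2(*(b-a)[1::-1])))
a=P('loaded',B(493,198),153);b=P('l',B(493,294),153)
print((a+b)/2,np.hypot(*(b-a)[:2]),np.degrees(np.arctan2(*(b-a)[1::-1])))
# plate left edge corners far long edge direction (front long edge)
a=P('edgeA',W(72,87),110);b=P('edgeB',W(760,73),110);print(np.degrees(np.arctan2(*(b-a)[1::-1])))
```

```text
plate NL [403.  -7. 110.]
plate NR [493.    4.1 110. ]
90.67503701197539 7.050461395214204
sc1 [420.  125.6 112. ]
sc2 [443.9 128.5 112. ]
[431.94489394 127.09814917 112.        ] 6.9198796831934155
tl [402.5 105.1 155. ]
tr [397.9 140.7 155. ]
bl [462.7 114.5 155. ]
br [458.7 147.9 155. ]
[430.4456894  127.04097333 155.        ]
axis 61.0475811798785 7.799171996319964
vial in end [ 422.9 -158.9   16.5]
vial out [ 510.2 -158.    16.5]
[ 466.53816105 -158.44931471   16.5       ] 87.33768534987705 0.6121001488520249
loaded [374.2 198.  153. ]
l [459.1 214.9 153. ]
[416.62764524 206.48035498 153.        ] 86.57210217257453 11.25578306347139
edgeA [403.  -7. 110.]
edgeB [376.7 191.8 110. ]
97.5162044522049
```

Emit:
{"op": "arm_command", "data": {
  "motion": [
    {"dx": -0.3, "dy": -4, "dz": 0, "roll": 0.05, "claw": 1},
    {"dx": -0.7, "dy": -9, "dz": 0, "roll": 0.1, "claw": 1},
    {"dx": -1.1, "dy": -14.5, "dz": 0, "roll": 0.1, "claw": 1},
    {"dx": -1.5, "dy": -20, "dz": 0, "roll": 0.1, "claw": 1},
    {"dx": -1.9, "dy": -25.5, "dz": 2, "roll": 0.1, "claw": 1},
    {"dx": -2.16, "dy": -29.4, "dz": 7, "roll": 0.1, "claw": 1},
    {"dx": -2.16, "dy": -29.4, "dz": 12, "roll": 0.1, "claw": 1},
    {"dx": -2.16, "dy": -29.4, "dz": 17, "roll": 0.1, "claw": 1},
    {"dx": -2.16, "dy": -29.4, "dz": 20, "roll": 0.1, "claw": 1},
    {"dx": -2.16, "dy": -29.4, "dz": 20, "roll": 0.1, "claw": 1}
  ]
}}

```text
clock: 2.7
ee_pos: [466.3, -158.3, 89.7]
tcp_rot: [179.9, -0.2, -179.1]
force: [0.0, -0.0, 0.4]
gripper_width: 85.6
gripper_force: 0.0
```

Run:
```python
from h import *
d=snap('wrist','w2')
s=bot.sense();print(s['clock'],s['ee_pos'],s['tcp_rot'],s['force'])
cv2.imwrite('pics/w2b.png',cv2.resize(d['pixels'][:,:,::-1],(800,500),interpolation=cv2.INTER_CUBIC))
```

```text
2.75 [ 467.17393552 -158.83745625   91.50787051] [ 1.79969381e+02 -5.03678497e-02 -1.79133240e+02] [0.5562734  0.47372393 0.77256967]
```

View pics/w2b.png

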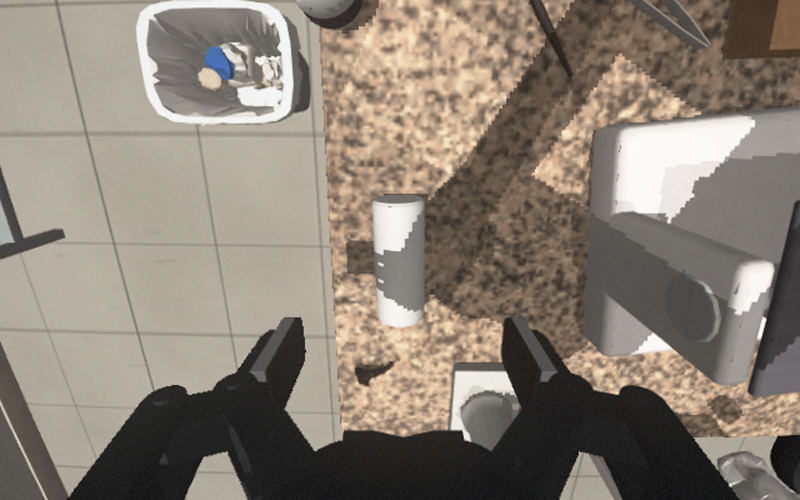

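Run:
```python
from h import *
w=load('w2')
for (u,v,z) in [(399,206,33),(399,195,5),(399,326,33),(399,326,25),(373,265,16.5),(425,265,16.5),(374,215,16.5),(425,215,16.5),(379,315,16.5),(424,315,16.5)]: print(u,v,z,onz(w,(u*.8,v*.8),z).round(1))
for c in (423.5,466):
  print(proj(w,[[c,-160,33],[c,-160,0],[c+85,-160,33],[c+85,-160,16.5]]).round(1)/.8)
```

```text
399 206 33 [ 424.8 -160.9   33. ]
399 195 5 [ 423.5 -161.1    5. ]
399 326 33 [ 504.3 -159.9   33. ]
399 326 25 [ 509.2 -159.9   25. ]
373 265 16.5 [ 468.3 -177.7   16.5]
425 265 16.5 [ 467.8 -143.3   16.5]
374 215 16.5 [ 434.4 -176.7   16.5]
425 215 16.5 [ 433.9 -144.5   16.5]
379 315 16.5 [ 505.8 -174.    16.5]
424 315 16.5 [ 505.4 -142.6   16.5]
[[400.625 203.75 ]
 [400.75  193.625]
 [398.875 331.5  ]
 [399.    318.625]]
[[399.625 271.75 ]
 [399.875 253.625]
 [398.125 384.125]
 [398.375 368.875]]
```

The wrist view shows the vial at (399,260) (1.25x px), midway between the fingers, with its measured centre at about (466.5,-160.3). I'll go down and grip.

Emit:
{"op": "arm_command", "data": {
  "motion": [
    {"dx": 0, "dy": -0.1, "dz": 4, "roll": 0, "claw": 1},
    {"dx": 0, "dy": -0.1, "dz": 7, "roll": 0, "claw": 1},
    {"dx": 0, "dy": -0.1, "dz": 8.9, "roll": 0, "claw": 1},
    {"dx": 0, "dy": -0.1, "dz": 8.9, "roll": 0, "claw": 1},
    {"dx": 0, "dy": -0.1, "dz": 8.9, "roll": 0, "claw": 0},
    {"dx": 0, "dy": -0.1, "dz": 8.9, "roll": 0, "claw": 0},
    {"dx": 0, "dy": -0.1, "dz": 8.9, "roll": 0, "claw": 0},
    {"dx": 0, "dy": -0.1, "dz": 8.9, "roll": 0, "claw": 0},
    {"dx": 0, "dy": -0.1, "dz": 8.9, "roll": 0, "claw": 0},
    {"dx": 0, "dy": -0.1, "dz": 8.9, "roll": 0, "claw": 0}
  ]
}}

```text
clock: 4.0
ee_pos: [467.4, -160.8, 3.3]
tcp_rot: [-180.0, 0.1, -179.2]
force: [-2.6, 2.5, 12.5]
gripper_width: 31.5
gripper_force: 58.4
```

Emit:
{"op": "arm_command", "data": {
  "motion": [
    {"dz": -1, "claw": 0},
    {"dz": -3, "claw": 0},
    {"dz": -7, "claw": 0},
    {"dz": -12, "claw": 0},
    {"dz": -17, "claw": 0},
    {"dz": -21, "claw": 0},
    {"dz": -23, "claw": 0},
    {"dz": -23, "claw": 0},
    {"dz": -23, "claw": 0}
  ]
}}

```text
schema error: expected keys dx, dy, dz, roll, claw
```

Run:
```python
from h import *
d=snap('wrist','w3')
s=bot.sense();print(s['clock'],s['ee_pos'],s['tcp_rot'],s['force'],s['gripper_width'])
a=d['pixels'][:,:,::-1][150:400,140:500]
cv2.imwrite('pics/w3b.png',cv2.resize(a,None,fx=2.2,fy=2.2,interpolation=cv2.INTER_CUBIC))
w=d
e=s['ee_pos']
for h in(14,19,24):
  c=np.array([e[0],e[1],e[2]+h]); print(h,proj(w,[c+[-42.5,0,16.5],c+[-42.5,0,-16.5],c+[-42.5,16.5,0],c+[-42.5,-16.5,0],c+[42.5,0,16.5]]).round(1).tolist())
```

```text
4.05 [ 467.45705476 -160.84199459    3.30896589] [-1.79966356e+02  5.43711281e-02 -1.79187182e+02] [-2.34653293  2.26820579 12.2436165 ] 31.226048782508975
14 [[323.8, 206.0], [323.4, 184.2], [357.8, 194.3], [289.3, 193.4], [321.1, 355.7]]
19 [[323.9, 210.3], [323.5, 186.9], [359.1, 197.7], [288.1, 196.7], [321.1, 363.9]]
24 [[324.0, 215.0], [323.5, 189.8], [360.5, 201.3], [286.9, 200.3], [321.1, 372.7]]
```

View pics/w3b.png

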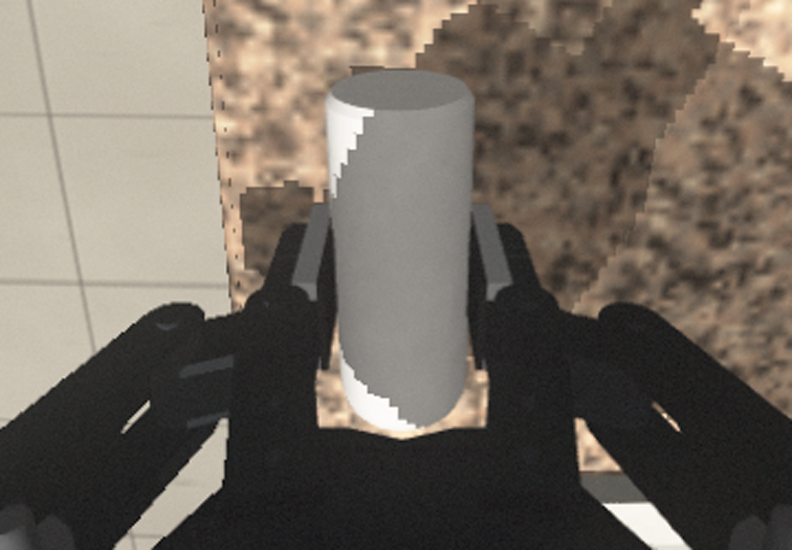

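The vial is gripped (near-end face centred at (322,191)). The lift call lacked keys, so I'm sending it again.

Emit:
{"op": "arm_command", "data": {
  "motion": [
    {"dx": 0, "dy": 0, "dz": -1, "roll": 0, "claw": 0},
    {"dx": 0, "dy": 0, "dz": -3, "roll": 0, "claw": 0},
    {"dx": 0, "dy": 0, "dz": -7, "roll": 0, "claw": 0},
    {"dx": 0, "dy": 0, "dz": -12, "roll": 0, "claw": 0},
    {"dx": 0, "dy": 0, "dz": -17, "roll": 0, "claw": 0},
    {"dx": 0, "dy": 0, "dz": -21, "roll": 0, "claw": 0},
    {"dx": 0, "dy": 0, "dz": -23, "roll": 0, "claw": 0},
    {"dx": 0, "dy": 0, "dz": -23, "roll": 0, "claw": 0},
    {"dx": 0, "dy": 0, "dz": -23, "roll": 0, "claw": 0}
  ]
}}

```text
clock: 5.18
ee_pos: [466.7, -160.5, 231.5]
tcp_rot: [180.0, -0.1, -179.2]
force: [0.4, 0.2, -0.7]
gripper_width: 31.2
gripper_force: 59.5
```

Run:
```python
from h import *
d=snap('wrist','w4'); sd=snap('side','d4'); snap('scene','s4')
s=bot.sense();print(s['clock'],s['ee_pos'],s['tcp_rot'],s['force'],s['gripper_width'])
e=s['ee_pos']; R=cv2.Rodrigues(np.array([0,0,np.radians(0.8)]))[0]
p=proj(sd,e)[0].astype(int);x0,y0=p[0]-50,p[1]-60
A=cv2.resize(sd['pixels'][y0:y0+90,x0:x0+100,::-1],None,fx=4,fy=4,interpolation=cv2.INTER_CUBIC)
B=cv2.resize(d['pixels'][160:360,220:420,::-1],(360,360),interpolation=cv2.INTER_CUBIC)
print(x0,y0)
cv2.imwrite('pics/c4.png',np.hstack([A,B]))
```

```text
5.325 [ 466.77515317 -160.50723846  231.37879004] [ 1.79963499e+02 -8.05063002e-02 -1.79186294e+02] [-0.04889625 -0.49299857 -0.63442665] 31.36907428946392
317 139
```

View pics/c4.png

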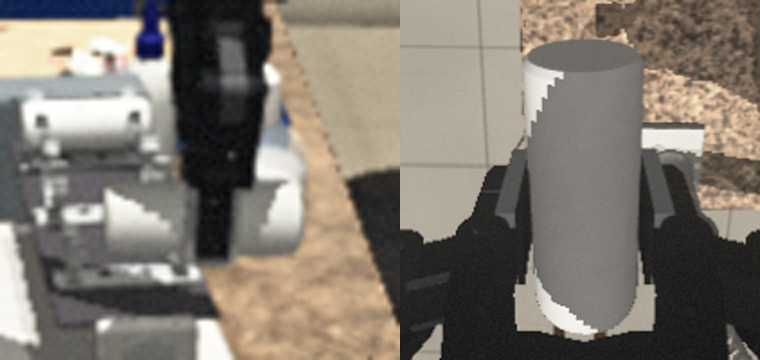

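Run:
```python
from h import *
from scipy.optimize import least_squares
sd=load('d4');w=load('w4');e=np.array([466.8,-160.5,231.4])
def ony(d,uv,y):
    o,r=ray(d,uv);return o+r*(y-o[1])/r[1]
for q in[(106,220),(303,219)]: print(ony(sd,(317+q[0]/4-.4,139+q[1]/4-.4),-160.5).round(1))
# vial in wrist: near face top/bottom rim, far silhouette top rim
for dx in(-4,-2,0):
  for h in (13,15):
    c=e+[dx,0,h]; print(dx,h,proj(w,[c+[-42.5,0,-16.5],c+[-42.5,0,16.5],c+[42.5,0,16.5],c+[-42.5,16.5,0],c+[-42.5,-16.5,0]]).round(1).tolist())
print([(220+x/1.8,160+y/1.8) for x,y in[(583,40),(583,73),(586,334),(643,56),(524,56)]])
```

```text
[ 423.7 -160.5  242.2]
[ 508.5 -160.5  243.7]
-4 13 [[323.5, 176.6], [324.0, 196.2], [321.3, 348.4], [358.0, 185.7], [289.4, 184.8]]
-4 15 [[323.5, 177.5], [324.0, 197.7], [321.3, 351.5], [358.5, 186.9], [289.0, 186.0]]
-2 13 [[323.4, 180.2], [323.9, 200.6], [321.2, 351.2], [357.7, 189.7], [289.5, 188.7]]
-2 15 [[323.5, 181.2], [324.0, 202.2], [321.2, 354.4], [358.2, 190.9], [289.1, 190.0]]
0 13 [[323.4, 183.7], [323.8, 205.0], [321.2, 354.0], [357.5, 193.6], [289.6, 192.7]]
0 15 [[323.4, 184.8], [323.9, 206.6], [321.2, 357.2], [358.0, 194.9], [289.2, 194.0]]
[(543.8888888888889, 182.22222222222223), (543.8888888888889, 200.55555555555554), (545.5555555555555, 345.55555555555554), (577.2222222222222, 191.11111111111111), (511.1111111111111, 191.11111111111111)]
```

Emit:
{"op": "arm_command", "data": {
  "motion": [
    {"dx": 0.3, "dy": 2.5, "dz": 0, "roll": -0.03, "claw": 0},
    {"dx": 0.8, "dy": 7, "dz": 0, "roll": -0.06, "claw": 0},
    {"dx": 1.3, "dy": 12, "dz": 0, "roll": -0.09, "claw": 0},
    {"dx": 1.8, "dy": 17, "dz": 0, "roll": -0.112, "claw": 0},
    {"dx": 2.3, "dy": 22, "dz": 0, "roll": -0.112, "claw": 0},
    {"dx": 2.8, "dy": 26, "dz": 0, "roll": -0.112, "claw": 0},
    {"dx": 3.05, "dy": 28.85, "dz": 0, "roll": -0.112, "claw": 0},
    {"dx": 3.05, "dy": 28.85, "dz": 2, "roll": -0.112, "claw": 0},
    {"dx": 3.05, "dy": 28.85, "dz": 4, "roll": -0.112, "claw": 0},
    {"dx": 3.05, "dy": 28.85, "dz": 4, "roll": -0.112, "claw": 0}
  ]
}}

```text
clock: 6.58
ee_pos: [431.7, 127.4, 190.8]
tcp_rot: [-180.0, -0.2, -172.8]
force: [0.1, -0.0, 0.8]
gripper_width: 31.3
gripper_force: 59.5
```

Run:
```python
from h import *
d=snap('wrist','w5'); sd=snap('side','d5')
s=bot.sense();print(s['clock'],s['ee_pos'],s['tcp_rot'],s['force'],s['gripper_width'])
p=proj(sd,s['ee_pos'])[0].astype(int);x0,y0=p[0]-45,p[1]-45
A=cv2.resize(sd['pixels'][y0:y0+100,x0:x0+90,::-1],(378,420),interpolation=cv2.INTER_CUBIC)
B=cv2.resize(d['pixels'][130:340,215:425,::-1],(420,420),interpolation=cv2.INTER_CUBIC)
print(x0,y0)
cv2.imwrite('pics/c5.png',np.hstack([A,B]))
```

```text
6.675 [432.58235005 127.31631165 192.68402682] [-1.79993508e+02 -7.31057124e-03 -1.72780627e+02] [ 0.42002497  0.19013163 -0.58030416] 31.094421328090014
298 116
```

View pics/c5.png

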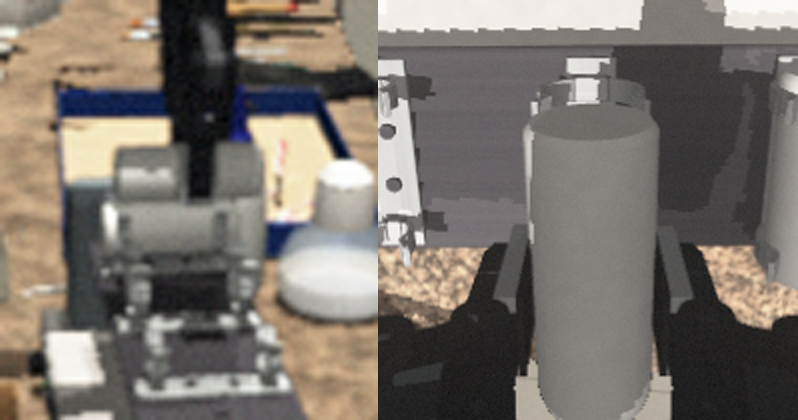

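Run:
```python
from h import *
w=load('w5');e=np.array([432.6,127.3,192.7])
c,s=np.cos(np.radians(7.2)),np.sin(np.radians(7.2))
def loc(p): q=p-np.array([431.2,127.4,0]); return np.round([c*q[0]+s*q[1],-s*q[0]+c*q[1]],1)
f=lambda x,y:(215+(x-378)/2,130+y/2)
print('strip',loc(onz(w,f(589.5,68),112)))
print('strip end',loc(onz(w,f(588,57),111)))
print('lip L',loc(onz(w,f(532,95),155)),loc(onz(w,f(648,90),155)))
print('vial rim L,R',loc(onz(w,f(525,122),206)),loc(onz(w,f(659,122),206)), 'pred TCP',loc(e))
print('plate edge',[loc(onz(w,f(x,46),110)) for x in(450,750)])
print('vial near top rim', loc(onz(w,f(595,139),222.4)),'bottom',loc(onz(w,f(595,103),189.4)))
```

```text
strip [-36.9  -1.2]
strip end [-41.2  -1.8]
lip L [-37. -20.] [-38.7  18.1]
vial rim L,R [-43.7 -16.3] [-43.7  15.7] pred TCP [ 1.4 -0.3]
plate edge [array([-45.5, -57.1]), array([-45.6,  63.1])]
vial near top rim [-45.1   0.3] bottom [-43.8   0.5]
```

Emit:
{"op": "arm_command", "data": {
  "motion": [
    {"dx": -0.15, "dy": -0.1, "dz": 1, "roll": 0, "claw": 0},
    {"dx": -0.15, "dy": -0.1, "dz": 2.5, "roll": 0, "claw": 0},
    {"dx": -0.15, "dy": -0.1, "dz": 3.7, "roll": 0, "claw": 0},
    {"dx": -0.15, "dy": -0.1, "dz": 4.4, "roll": 0, "claw": 0},
    {"dx": -0.15, "dy": -0.1, "dz": 4.9, "roll": 0, "claw": 0},
    {"dx": -0.15, "dy": -0.1, "dz": 5.4, "roll": 0, "claw": 0},
    {"dx": -0.15, "dy": -0.1, "dz": 5.9, "roll": 0, "claw": 0},
    {"dx": -0.15, "dy": -0.1, "dz": 6.4, "roll": 0, "claw": 0},
    {"dx": -0.15, "dy": -0.1, "dz": 6.75, "roll": 0, "claw": 0},
    {"dx": -0.15, "dy": -0.1, "dz": 6.75, "roll": 0, "claw": 0}
  ]
}}

```text
clock: 7.92
ee_pos: [433.9, 126.8, 124.5]
tcp_rot: [180.0, -0.0, -172.8]
force: [1.8, 4.7, -4.7]
gripper_width: 31.3
gripper_force: 59.6
```

Run:
```python
from h import *
d=snap('wrist','w6'); sd=snap('side','d6')
s=bot.sense();print(s['clock'],s['ee_pos'],s['tcp_rot'],s['force'],s['torque'],s['gripper_width'])
p=proj(sd,s['ee_pos'])[0].astype(int);x0,y0=p[0]-45,p[1]-60
A=cv2.resize(sd['pixels'][y0:y0+100,x0:x0+90,::-1],(378,420),interpolation=cv2.INTER_CUBIC)
B=cv2.resize(d['pixels'][130:340,215:425,::-1],(420,420),interpolation=cv2.INTER_CUBIC)
cv2.imwrite('pics/c6.png',np.hstack([A,B]))
```

```text
8.025 [433.90526536 126.79150077 124.50336781] [ 1.79975696e+02 -3.22555321e-02 -1.72767764e+02] [ 1.48979176  5.91921832 -6.09403528] [ 0.89849392 -0.27607152 -0.10194907] 31.08891557149678
```

Emit:
{"op": "arm_command", "data": {
  "motion": [
    {"dx": 0, "dy": 0.05, "dz": 0.1, "roll": 0, "claw": 0},
    {"dx": 0, "dy": 0.05, "dz": 0.15, "roll": 0, "claw": 0},
    {"dx": 0, "dy": 0.05, "dz": 0.15, "roll": 0, "claw": 0}
  ]
}}

```text
clock: 8.4
ee_pos: [434.1, 126.9, 123.8]
tcp_rot: [-180.0, 0.0, -172.8]
force: [-2.7, 0.1, 6.4]
gripper_width: 31.3
gripper_force: 61.0
```

The force has gone from -5 N (clips drawing the vial in) to +6 N (bottomed), so it is home. I'll release and retreat.

Emit:
{"op": "arm_command", "data": {
  "motion": [
    {"dx": 0, "dy": 0, "dz": 0, "roll": 0, "claw": 0.65},
    {"dx": 0, "dy": 0, "dz": 0, "roll": 0, "claw": 0.65},
    {"dx": 0, "dy": 0, "dz": 0, "roll": 0, "claw": 0.65},
    {"dx": 0, "dy": 0, "dz": 0, "roll": 0, "claw": 0.65},
    {"dx": 0, "dy": 0, "dz": -2, "roll": 0, "claw": 0.65},
    {"dx": 0, "dy": 0, "dz": -5, "roll": 0, "claw": 0.65},
    {"dx": 0, "dy": 0, "dz": -9, "roll": 0, "claw": 0.65},
    {"dx": 0, "dy": 0, "dz": -13, "roll": 0, "claw": 0.65},
    {"dx": 0.5, "dy": 0, "dz": -16.5, "roll": 0, "claw": 0.65},
    {"dx": 1.5, "dy": 0, "dz": -16.5, "roll": 0, "claw": 0.65}
  ]
}}

```text
clock: 9.65
ee_pos: [419.7, 125.2, 290.5]
tcp_rot: [-180.0, 0.2, -172.8]
force: [0.3, -1.5, -1.0]
gripper_width: 55.6
gripper_force: 0.0
```

Run:
```python
from h import *
d=snap('wrist','w7')
s=bot.sense();print(s['clock'],s['ee_pos'],s['force'],s['gripper_width'])
# predict both vials (model) and compare with the image: bright blob bounds
c,sn=np.cos(np.radians(7.2)),np.sin(np.radians(7.2)); ax=np.array([c,sn,0]); la=np.array([-sn,c,0])
g=d['pixels'].astype(int)
for n,C in [('new',np.array([431.2,127.0,137])),('loaded',np.array([431.2,127.0,137])+85*la)]:
    row=[]
    for t in (-20,0,20):
        l,r=proj(d,[C+t*ax-26*la,C+t*ax+26*la]); el,er=proj(d,[C+t*ax-16.5*la,C+t*ax+16.5*la])
        q=np.linspace(-26,26,105); P=proj(d,[C+t*ax+k*la for k in q]); v=np.array([g[int(round(b)),int(round(a))].mean() for a,b in P]); D=np.diff(cv2.blur(v.reshape(-1,1),(1,3))[:,0])
        row.append((t,q[np.argmax(D[:52])],q[52+np.argmin(D[52:])]))
    q=np.linspace(-60,60,241);P=proj(d,[C+[0,0,14]+k*ax for k in q]);v=np.array([g[int(round(b)),int(round(a))].mean() for a,b in P])
    print(n,row);print(v[::6].astype(int).tolist())
```

```text
9.7 [418.2994713  125.14182042 289.01164144] [ 0.03571581 -0.9337904   0.67898802] 55.741520820445274
new [(-20, np.float64(-17.0), np.float64(15.5)), (0, np.float64(-18.0), np.float64(16.0)), (20, np.float64(-16.5), np.float64(14.0))]
[232, 120, 118, 105, 194, 114, 198, 237, 243, 242, 243, 243, 244, 242, 241, 129, 134, 130, 131, 129, 133, 127, 130, 225, 251, 251, 251, 251, 251, 251, 251, 251, 251, 251, 162, 170, 171, 164, 146, 178, 145]
loaded [(-20, np.float64(-17.0), np.float64(17.0)), (0, np.float64(-16.5), np.float64(17.0)), (20, np.float64(-17.5), np.float64(17.0))]
[216, 117, 105, 88, 63, 109, 144, 174, 176, 175, 176, 174, 177, 174, 171, 172, 172, 175, 172, 174, 174, 173, 173, 172, 175, 176, 174, 175, 175, 177, 176, 175, 175, 171, 147, 115, 137, 139, 190, 180, 203]
```

The new vial shows the same width and end positions in the clips as the loaded one, so it is seated and centred. I'm handing in.

```bash
python3 -c "
from cell import bot
print(bot.job_done())"
```

```text
the job is handed in; nothing more can be done
None
```

I snapped the loose vial into the empty 33 mm clip pair in the middle of the carrier and handed the job in at about 9.7 s. The force readings and a final camera check put it home, level with the vial already loaded and centred along the clips, but the hand-in gave no verdict.

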